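Slide the spice tray home past its spring catch

ROBOT

A 7-joint arm with a two-finger parallel gripper is mounted at the origin on a cart in front of the work surface, level with it; the furniture and walls round the work are solid. World frame = base frame: x ahead of the robot, y to its left, z up, the work surface at z = 0. Lengths are in m, angles in rad, forces in N, time in s.
With the tool pointing down it reaches from about 0.4 to 0.9 m from the base axis. Payload 5.5 kg.
Tool frame: the origin (TCP) lies midway between the tips of the shut fingers; the grasp point (between the pads) lies 19 mm behind it (manip.grip_depth is the distance from the TCP to the grasp point, in m); z points along the fingers, x is the direction in which the jaws open and shut, and the axes are right-handed (so a half turn about z gives the same grasp; the last joint's range is limited). The gripper opens to 92 mm and grips with 3 to 60 N. Pads are 19 mm wide; open, the fingers measure 130 mm over their backs; the gripper's body (75 mm by 190 mm) begins 47 mm behind the grasp point.
Start: joints at [-1.008, 0.501, -0.427, 1.55, 0.221, 1.138, -0.21], TCP at [0.192, 0.621, 0.227] pointing down, gripper open.
Joint ranges: [-2.88, 2.88], [-0.31, 2.03], [-1.54, 1.56], [0.2, 2.42], [-1.41, 4.55], [0.19, 2.02], [-2.57, 2.57]. Speed limits (rad/s): [2.57, 2.57, 3.14, 3.14, 3.14, 3.14, 3.14].

INTERFACE

Orientations are given as a unit quaternion [x, y, z, w].
In Python, from bench import manip, effector, viewer gives the robot as it stands. Calls block until the motion is done:
- manip.move_pose(position, orientation): joint-space move of the TCP to a pose.
- manip.servo_line(position, ori=None, vel=0.15): straight line of the TCP; ori=None keeps the orientation; vel is the mean speed in m/s.
- manip.movej(angles): joint-space move.
- effector.open_jaws() and effector.close(f_grip=None): open the fingers fully, or close them until they stop; f_grip is the grip in N (None keeps the last).
- manip.sleep(seconds).
- manip.solve_ik(position, orientation): joint angles nearest the present ones, or None.
- viewer.get_image(name): name is "scene" or "top" or "wrist"; returns the picture (400x640x3 uint8, red, green, blue); there is no depth.
- viewer.get_calibration(name): a dict with "vfov" (degrees; the focal length in pixels is half the picture's height over the tangent of half this angle, whatever the lens; pixels are square), "cx", "cy" (the principal point, pixels), "eye" and "attitude" of the camera in the world. Camera axes: x right, y down, z forward; pixel columns grow to the right and rows downward; lengths in m; the calibration is good to about 2 mm. A picture is of the moment at which its call begins: read the wrist's pose just before it. get_calibration takes no time and is no camera call; for the wrist camera it gives the pose at the moment of the call.
A pose or a line that the arm cannot do raises manip.PlanningError and nothing moves.
- manip.hand_in(): hands the job in, once; it reports no verdict.
Readings, each from a call of its own:
- manip.current_clock(): time.
- manip.current_q(): joint angles.
- manip.current_joint_velocities(): joint speeds.
- manip.current_tau(): joint torques, N m.
- manip.current_tool_pos(): TCP position.
- manip.current_tcp_rot(): TCP orientation.
- manip.current_force(): force on the tool from outside, world axes, zero at the start.
- manip.current_wrist_torque(): the same for the moment, N m.
- manip.current_finger_gap(): finger opening in m.
Only numpy, scipy, OpenCV 4.12 (cv2) and the standard library are available. Lean on these libraries where they do the work, as an engineer would, in place of code of your own. Each camera call takes 0.05 s, during which the arm holds its last target. There are 200 camera calls.

TASK

The white spice tray has stopped short of its place in the wooden dock because the two teeth of the red spring catch stand in front of its blue crossbar. Press the red catch bar down with your fingertips behind the crossbar (on its side away from the jars) and, keeping it held down, push the crossbar along over the teeth until the tray is fully home against the end of the dock; then let go so that the catch springs up behind the crossbar and locks it. Only press and push: do not lift the tray, keep the jars and the tin standing in it, and leave the things around the dock alone.

Things in the scene. Friction and masses are not known exactly. Their poses are not given: they have to be found in the camera images.
- dock: Wooden dock fixed to the worktop, 350 mm long. Origin on the worktop, on its centre line, under the rear faces of the catch teeth; x = the push direction, z up. x -0.14 to 0.03: trough for the red catch, 94 mm wide inside, side and rear walls 24 mm high (rear wall's inside at x -0.136). From x 0.032: runway 20 mm high, 208 mm wide, dark guides at the sides, dark end stop (face at x 0.192).
- catch (a joint): How far the red catch is pressed down, m: 0 up (rest), 0.016 at its lower stop. It springs back: about 3 N to start moving, 8 N at the stop; the whole bar sinks level wherever it is pressed. The crossbar passes over the teeth once it is more than 0.008 down; 0.010 to 0.014 is a good depth.
- catch_pad (a point): Middle of the red bar's flat top (dock x -0.06), 26 mm above the worktop at rest; moves with it. The bar is 86 mm wide, dock x -0.13 to 0.03, all at this height but for two teeth (dock x 0 to 0.012, 12 mm wide, 12 mm higher) 30 to 42 mm either side of the centre line. Between them a 60 mm path is left, so shut fingers can slide along the bar behind the crossbar to the end of the push.
- tray: White loose tray: open pan 100 mm long (x), 184 mm wide, 28 mm high, walls and floor 4 mm. Origin at the centre of the pan's underside, 20 mm above the worktop; x points in the push direction like the dock's. A flat stem, 56 mm wide, behind the pan bears the blue crossbar. Under 1 kg with its load; slides with 3 to 12 N.
- tray_push (a point): Centre of the rear face (-x side) of the blue crossbar, the face to push, 48 mm above the worktop. Crossbar 12 mm thick, 92 mm wide, from 30 to 66 mm above the worktop. In the dock's frame this point starts at x -0.042 to -0.022 and is at x 0.016 when the tray is home; the teeth spring up behind it once it is beyond x 0.012.
- spice_green: Square spice jar with green cap, 44 x 44 x 100 mm, stands in the tray; origin at the centre of its underside, z up. It, the other jar and the tin stand side by side in any order in the pan, at least 70 mm ahead of the crossbar.
- spice_yellow: Square spice jar with yellow cap, 44 x 44 x 106 mm, stands in the tray; origin at the centre of its underside, z up.
- small_tin: Small food tin, diameter 57 mm, 72 mm high, stands in the tray; origin at the centre of its underside, z up.
- yellow_lemon: Lemon, 83 x 58 x 58 mm, on the worktop; origin under its centre. Leave it alone.
- apple: Red apple, 80 mm, on the worktop; origin under its centre. Leave it alone.
- tape_roll: Roll of beige tape lying flat, diameter 98 mm, 25 mm high; origin under its centre. Leave it alone.
- striped_mug: Striped mug, 86 mm wide (120 with handle), 101 mm high; origin under its centre. Leave it alone.
Mind the look-alikes: they are no part of the job. What is shaped like the small_tin but pink is not meant. Leave any purple or turquoise look-alike of the spice_yellow alone.

How it is judged:
On the way, in this order (a step that is already met when the one before it is completed fails the run):
1. the fingertips have pressed the catch down clear of the crossbar while the tray is still short of the teeth (value of joint catch above 0.008 m and contact force between the fingers and catch above 0.5 N and x of tray_push in the frame of dock below -0.006 m), for 0.05 s.
2. the crossbar passes over the teeth while the fingers hold the catch down (value of joint catch above 0.007 m and contact force between the fingers and catch above 0.5 N and x of tray_push in the frame of dock between -0.006 and 0.014 m), for 0.05 s.
At the end, for the whole second after the job is handed in: The tray lies flat at the end of the dock (pushed face beyond the teeth, within 5 mm of the end stop position), the catch is up again (less than 3 mm down) behind the crossbar, the tray is at rest and both jars and the tin stand upright (within 0.1 rad) in it (x of tray_push in the frame of dock between 0.011 and 0.02 m and value of joint catch below 0.003 m and z of tray in the frame of dock below 0.023 m and angle between tray's own z axis and vertical below 0.04 rad and linear speed of tray below 0.01 m/s and angle between each of spice_green, spice_yellow, small_tin's own z axis and vertical below 0.1 rad and horizontal distance between each of spice_green, spice_yellow, small_tin and tray below 0.09 m); the robot touches nothing.
It fails at once if the tray is lifted or tipped (z of tray in the frame of dock above 0.03 m or angle between tray's own z axis and vertical above 0.12 rad).
It fails at once if a jar or the tin is lifted or knocked over (height (world z) of any of spice_green, spice_yellow, small_tin above 0.04 m or angle between any of spice_green, spice_yellow, small_tin's own z axis and vertical above 0.5 rad).
It fails at once if a thing beside the dock is disturbed (distance of any of yellow_lemon, apple, tape_roll, striped_mug from where it was at the start of the episode above 0.03 m).
It also fails if it takes over 35 s, if anything falls off the work surface, if the arm or the gripper's body presses on something with over 40 N, if the wrist force passes 120 N, or if a joint passes its speed limit or range.

## Working session

There is one attempt and no reset: what is moved stays moved. The work goes in short steps, each a Python script; the robot and the scene stay as the last script left them, time stands still between calls to the robot, and variables do not carry over. Pictures are saved under pics/ and viewed, about 8 in all and at most 12, crops included, and the job is handed in when it is done.

```bash
mkdir -p pics; ls; python3 - <<'E'
from bench import manip, effector, viewer
import cv2
for n in ("scene","top"):
    im=viewer.get_image(n); cv2.imwrite(f"pics/{n}0.png",im[:,:,::-1]); print(n,viewer.get_calibration(n))
print(manip.current_tool_pos(),manip.current_tcp_rot(),manip.current_clock())
E
```

```text
pics
scene {'vfov': 55.568566450695144, 'cx': 313.65008420894475, 'cy': 200.99693667665883, 'eye': array([ 0.10871118, -0.77230717,  0.81022652]), 'attitude': array([ 0.86943389, -0.21529749,  0.10256698, -0.4326797 ])}
top {'vfov': 55.86175592374967, 'cx': 323.0167434652844, 'cy': 194.319236071696, 'eye': array([0.31575944, 0.10002594, 1.37768874]), 'attitude': array([-0.70283616,  0.70628925, -0.06646424,  0.05252933])}
[0.19181135 0.6204075  0.22579025] [ 8.04767976e-01  5.93588866e-01 -7.28655094e-04  4.82682972e-04] 0.1
```

View pics/top0.png

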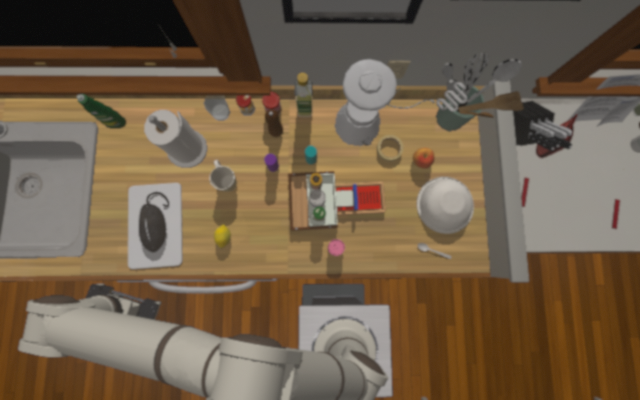

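View pics/scene0.png

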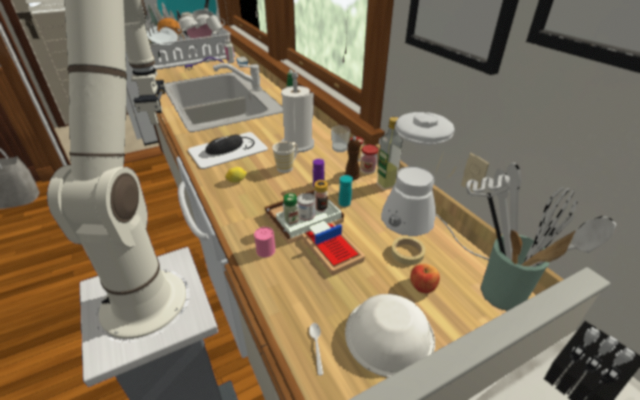

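The top view shows the blue crossbar at (355,197), the red catch at (369,197), and the tray and jars at (317,198). The push goes to image left, about world +y. Look-alikes: pink tin (336,248), purple jar (271,161), turquoise jar (311,154), and the apple (424,157) is another red thing. I choose the red bar and blue bar in the wooden dock.

```bash
cat > h.py <<'E'
import numpy as np, cv2
from scipy.spatial.transform import Rotation as R
def ray(c,uv):
    f=200/np.tan(np.radians(c['vfov'])/2); uv=np.atleast_2d(uv).astype(float)
    d=np.c_[(uv[:,0]-c['cx'])/f,(uv[:,1]-c['cy'])/f,np.ones(len(uv))]
    return R.from_quat(c['attitude']).apply(d)
def onplane(c,uv,z):
    d=ray(c,uv); return c['eye']+d*((z-c['eye'][2])/d[:,2])[:,None]
def masks(im):
    h=cv2.cvtColor(im,cv2.COLOR_RGB2HSV); H,S,V=[h[:,:,i].astype(int) for i in range(3)]
    red=((H<6)|(H>174))&(S>190)&(V>90); blue=(H>105)&(H<128)&(S>140)&(V>60)
    return red.astype(np.uint8),blue.astype(np.uint8)
def blobs(m,amin=15):
    n,l,st,ce=cv2.connectedComponentsWithStats(m)
    return [(l==i,st[i],ce[i]) for i in range(1,n) if st[i][4]>=amin]
E
python3 - <<'E'
from h import *
from bench import viewer
out=[]
for n,(x0,y0) in (("top",(270,120)),("scene",(230,160))):
    im=cv2.imread(f"pics/{n}0.png")[:,:,::-1].copy(); c=viewer.get_calibration(n)
    for nm,m,z in zip(("red","blue"),masks(im),(0.026,0.066)):
        for b,st,ce in blobs(m):
            p=onplane(c,np.argwhere(b)[:,::-1],z)[:,:2].astype(np.float32)
            r=cv2.minAreaRect(p); print(n,nm,st,ce.round(1),np.round(r[0],4),np.round(r[1],4),round(r[2],1))
    cr=im[y0:y0+150,x0:x0+170,::-1]; out.append(cv2.resize(cr,None,fx=2.35,fy=3.3 if 0 else 2.35,interpolation=cv2.INTER_CUBIC))
cv2.imwrite("pics/crop0.png",np.hstack(out))
c=viewer.get_calibration("top")
for nm,uv,z in (("pink",(336,247),.072),("turq",(311,154),.1),("bowl L",(418,205),.06),("apple",(424,157),.04),("tape",(389,149),.025),("blender",(357,120),.0),("yellowcap",(316,180),.13)):
    print(nm,onplane(c,uv,z).round(3))
E
```

```text
top red [359 186  21  23 360] [369.4 197.1] [ 0.535  -0.0955] [0.0796 0.072 ] 2.2
scene red [308 232   6   8  27] [310.7 235.2] [ 0.4939 -0.004 ] [0.0126 0.0332] 6.4
scene red [318 236  39  29 646] [336.8 249.8] [ 0.5329 -0.0927] [0.0837 0.0929] 2.9
scene blue [316 226  25  17 194] [327.8 233.7] [ 0.5231 -0.0596] [0.095  0.0289] 4.4
pink [[0.354 0.03  0.072]]
turq [[0.676 0.115 0.1  ]]
bowl L [[ 0.5   -0.263  0.06 ]]
apple [[ 0.681 -0.3    0.04 ]]
tape [[ 0.716 -0.175  0.025]]
blender [[ 0.839 -0.06   0.   ]]
yellowcap [[0.577 0.098 0.13 ]]
```

View pics/crop0.png

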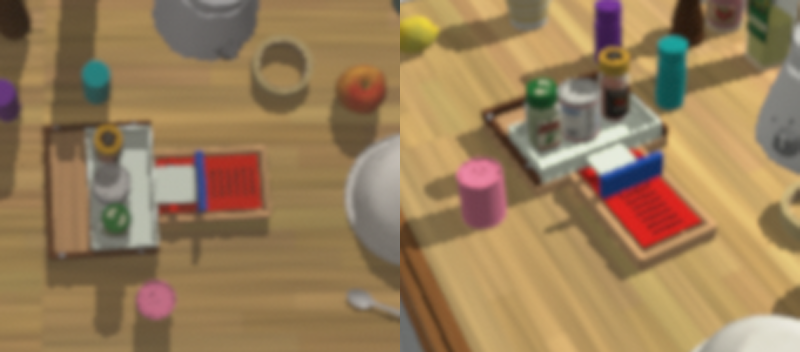

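The crop confirms the choice: blue crossbar, and behind it the red catch in its trough, with the green, white-tin and yellow jars in the white pan. I'll close the fingers, hover over the catch at a safe height and look with the wrist camera.

```bash
python3 - <<'E'
from h import *
from bench import manip, effector, viewer
c=viewer.get_calibration("top")
cr=lambda x,y:(270+x/2.35,120+y/2.35)
for nm,a,b,z in (("left edge",(43,125),(52,258),.03),("rear wall",(268,146),(268,216),.024),("red rear",(263,153),(263,211),.026)):
    p=onplane(c,[cr(*a),cr(*b)],z); d=p[0]-p[1]; print(nm,p.round(3).tolist(),np.degrees(np.arctan2(d[1],d[0])).round(1))
q=[1,0,0,0]
for p in ([.42,.33,.30],[.535,-.13,.25]):
    print(manip.solve_ik(p,q))
effector.close(10)
manip.move_pose([.42,.33,.30],R.from_euler('z',35,degrees=True).__mul__(R.from_quat(q)).as_quat())
manip.move_pose([.535,-.13,.25],q)
cc=viewer.get_calibration("wrist"); im=viewer.get_image("wrist"); cv2.imwrite("pics/wrist1.png",im[:,:,::-1])
import pickle; pickle.dump(cc,open("w1.pkl","wb"))
print(cc,manip.current_tool_pos(),manip.current_q(),manip.current_clock(),manip.current_force(),manip.current_finger_gap())
E
```

```text
left edge [[0.624, 0.199, 0.03], [0.417, 0.183, 0.03]] 4.3
rear wall [[0.591, -0.152, 0.024], [0.481, -0.148, 0.024]] -1.9
red rear [[0.579, -0.143, 0.026], [0.488, -0.14, 0.026]] -1.9
[-0.59878166  0.19936267 -0.13586462  1.76148142  0.02898398  1.18268531
 -0.7429586 ]
[-0.06249005  0.27365335  0.30308413  1.79852661 -0.09143521  1.08304629
  0.27290309]
{'vfov': 69.44999166711334, 'cx': 318.1936141002109, 'cy': 200.12254182186152, 'eye': array([ 0.53627492, -0.0586809 ,  0.40853921]), 'attitude': array([9.91439238e-01, 9.63685821e-04, 6.58654668e-04, 1.30563682e-01])} [ 0.53554922 -0.12795726  0.25012361] [ 0.06656301  0.26794889  0.14341366  1.79395438 -0.04377243  1.08247193
  0.2287742 ] 4.7333 [-0.36256334  0.70370714  0.35019025] 0.0007016381454251021
```

View pics/wrist1.png

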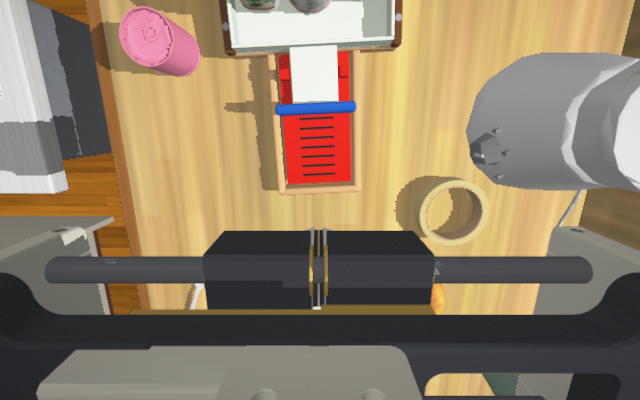

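The wrist view shows the red bar behind the crossbar (282–352, 113–186), the blue crossbar (276–355, 101–114), and the teeth at about (284,72) and (343,72). The pan's rear wall is above them.

```bash
python3 - <<'E'
from h import *
import pickle
c=pickle.load(open("w1.pkl","rb")); im=cv2.imread("pics/wrist1.png")[:,:,::-1].copy()
r,b=masks(im)
for nm,m,z in (("red",r,.026),("blue",b,.066)):
    m[210:]=0
    m=cv2.morphologyEx(m,cv2.MORPH_CLOSE,np.ones((7,7),np.uint8))
    for bl,st,ce in blobs(m,40):
        cs=max(cv2.findContours(bl.astype(np.uint8),0,2)[0],key=cv2.contourArea)
        p=onplane(c,cs[:,0],z)[:,:2].astype(np.float32); rr=cv2.minAreaRect(p)
        print(nm,st,np.round(rr[0],4),np.round(rr[1],4),round(rr[2],2),cv2.boxPoints(rr).round(4).tolist())
        if nm=="red" and st[4]>2000:
            ys=np.arange(st[1]+8,st[1]+st[3]-8)
            L=onplane(c,[(np.where(bl[y])[0][0],y) for y in ys],z); Rr=onplane(c,[(np.where(bl[y])[0][-1]+1,y) for y in ys],z)
            for n,e in (("L",L),("R",Rr)):
                k=np.polyfit(e[:,1],e[:,0],1); print(n,k,np.degrees(np.arctan(k[0])))
# blue rear lower edge at z .03 seen / top rear edge
E
```

```text
red [338  52  12  49 526] [ 0.5675 -0.0035] [0.0131 0.0555] 3.31 [[0.5593000054359436, 0.023800000548362732], [0.5625, -0.031599998474121094], [0.5756000280380249, -0.030899999663233757], [0.5723999738693237, 0.02449999935925007]]
red [278  55  14  48 479] [ 0.495  -0.0066] [0.0126 0.0545] 2.75 [[0.48739999532699585, 0.0203000009059906], [0.49000000953674316, -0.0340999998152256], [0.5026000142097473, -0.03350000083446503], [0.5, 0.020899999886751175]]
red [ 283  113   68   71 4397] [ 0.5359 -0.092 ] [0.0851 0.0877] 2.82 [[0.49129998683929443, -0.0502999983727932], [0.49559998512268066, -0.1378999948501587], [0.5806000232696533, -0.13379999995231628], [0.5763000249862671, -0.04610000178217888]]
L [-0.04720297  0.48963671] -2.702525219840254
R [-0.05819981  0.57385769] -3.3308458439051414
blue [276 101  80  14 807] [ 0.5333 -0.0425] [0.0898 0.0111] 2.84 [[0.48820000886917114, -0.03920000046491623], [0.4887999892234802, -0.050200000405311584], [0.578499972820282, -0.04580000042915344], [0.5778999924659729, -0.034699998795986176]]
```

Dock origin is about (0.5315, -0.006), with the push direction 2.9° from +y. Red width is 85 mm (should be 86), blue width 90 mm (92), and tray_push is at dock x ≈ -0.042, inside the given range. Now the press.

```bash
cat >> h.py <<'E'
O=np.array([.5315,-.0060]); A=np.radians(2.9); U=np.array([-np.sin(A),np.cos(A)])
Q=(R.from_euler('z',2.9,degrees=True)*R.from_quat([1,0,0,0])).as_quat()
def P(x,z): return [*(O+x*U),z]
def rep(m,t=""):
    p=np.array(m.current_tool_pos()); print(t,round(m.current_clock(),2),"x",round((p[:2]-O)@U,4),"lat",round((p[:2]-O)@[U[1],-U[0]],4),"z",p[2].round(4),"F",np.round(m.current_force(),2))
E
python3 - <<'E'
from h import *
from bench import manip
manip.move_pose(P(-.065,.11),Q); rep(manip)
manip.servo_line(P(-.065,.032),Q,vel=.08); rep(manip)
for z in (.027,.023,.019,.016,.014):
    manip.servo_line(P(-.065,z),Q,vel=.03); manip.sleep(.1); rep(manip)
E
```

```text
5.39 x -0.0652 lat 0.001 z 0.1108 F [ 0.65 -0.46  1.39]
 6.52 x -0.0651 lat 0.0005 z 0.0324 F [ 0.08 -0.44  0.88]
 6.93 x -0.065 lat 0.0 z 0.0271 F [ 0.42 -0.63  0.48]
 7.32 x -0.0651 lat 0.0005 z 0.0233 F [0.04 0.02 3.13]
 7.7 x -0.0651 lat 0.0004 z 0.0193 F [-0.28 -0.69  5.21]
 8.05 x -0.0651 lat 0.0005 z 0.0165 F [0.39 0.25 5.89]
 8.4 x -0.0651 lat 0.0005 z 0.0145 F [-0.13  0.1   7.25]
```

The catch is about 11.5 mm down at 7 N, which matches its spring. Now the push, in steps with a force watch.

```bash
python3 - <<'E'
from h import *
from bench import manip,viewer
Z=.0135
for x in (-.05,-.04,-.03,-.02,-.01,-.003,.002,.005,.007,.009,.011):
    manip.servo_line(P(x,Z),Q,vel=.03); rep(manip)
    f=np.array(manip.current_force())[:2]@U
    if x>=.002 and f<-18: break
    if f<-35: print("STOP");break
cv2.imwrite("pics/scene2.png",cv2.resize(viewer.get_image("scene")[170:290,240:400,::-1],None,fx=4,fy=4,interpolation=cv2.INTER_CUBIC))
E
```

```text
9.05 x -0.0524 lat 0.0008 z 0.0143 F [ 1.18 -4.97  5.76]
 9.53 x -0.0432 lat 0.0008 z 0.0143 F [-0.38 -6.51  7.17]
 10.02 x -0.0332 lat 0.0008 z 0.0143 F [ 1.3  -5.86  6.9 ]
 10.5 x -0.0232 lat 0.0009 z 0.0143 F [ 1.21 -5.48  6.51]
 10.98 x -0.0133 lat 0.0009 z 0.0143 F [ 0.62 -6.17  7.29]
 11.37 x -0.0063 lat 0.0009 z 0.0143 F [-0.2  -6.72  7.59]
 11.68 x -0.0015 lat 0.0009 z 0.0143 F [ 1.53 -7.22  7.62]
 11.93 x 0.0013 lat 0.0009 z 0.0143 F [ 0.68 -7.2   8.05]
 12.18 x 0.0031 lat 0.0009 z 0.0143 F [ 0.9  -8.09  7.23]
 12.43 x 0.0045 lat 0.001 z 0.0143 F [ 1.41 -9.06  5.65]
 12.68 x 0.0046 lat 0.0014 z 0.0144 F [  1.39 -13.71   6.9 ]
```

View pics/scene2.png

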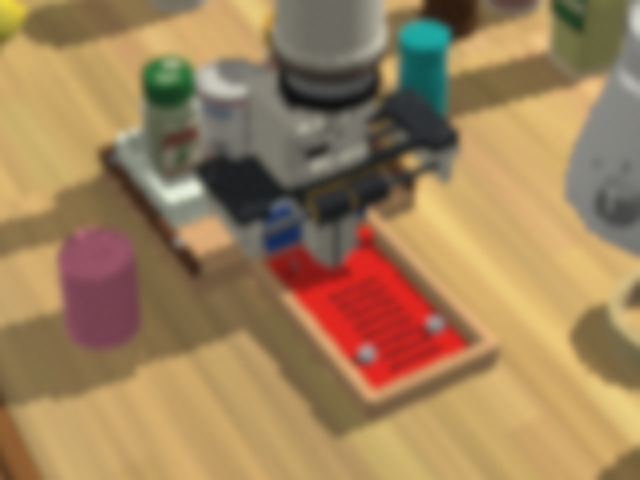

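The scene shows the crossbar past the teeth, with a tooth visible at (365,235) beside the fingers, and the jars upright. Motion stalled at x ≈ 0.0046 with the force rising, which suggests the end stop. I'll press a little more to confirm, back off slightly so lifting doesn't drag the crossbar, then let the catch up and look.

```bash
python3 - <<'E'
from h import *
from bench import manip,viewer
import pickle
for x in (.013,.015):
    manip.servo_line(P(x,.0135),Q,vel=.03); manip.sleep(.1); rep(manip)
manip.servo_line(P(-.004,.0135),Q,vel=.03); rep(manip,"back")
manip.servo_line(P(-.004,.035),Q,vel=.05); rep(manip,"up")
manip.servo_line(P(-.01,.11),Q,vel=.12)
manip.servo_line(P(-.10,.25),Q,vel=.2); manip.sleep(.2); rep(manip,"clear")
c=viewer.get_calibration("wrist"); im=viewer.get_image("wrist"); cv2.imwrite("pics/wrist3.png",im[:,:,::-1])
pickle.dump(c,open("w3.pkl","wb"))
r,b=masks(im); b[210:]=0
for bl,st,ce in blobs(b,40):
    p=onplane(c,np.argwhere(bl)[:,::-1],.066)[:,:2].astype(np.float32); rr=cv2.minAreaRect(p)
    s=(p-O)@U; print("blue",st,np.round(rr[0],4),np.round(rr[1],4),"dock x range",s.min().round(4),s.max().round(4), "rear face",np.percentile(s,2).round(4))
cv2.imwrite("pics/wrist3c.png",cv2.resize(im[0:200,210:430,::-1],None,fx=3,fy=3,interpolation=cv2.INTER_CUBIC))
E
```

```text
13.08 x 0.0046 lat 0.0014 z 0.0145 F [  2.01 -17.34   7.65]
 13.43 x 0.0046 lat 0.0014 z 0.0146 F [  1.72 -22.15   7.62]
back 14.22 x -0.0026 lat 0.0007 z 0.0141 F [-0.71  2.25  6.85]
up 14.8 x -0.0044 lat -0.0007 z 0.0347 F [-0.38 -0.39  0.05]
clear 16.76 x -0.0991 lat -0.0005 z 0.2488 F [-0.52  0.    0.26]
blue [ 278   70   82   14 1115] [0.5311 0.0131] [0.0891 0.0133] dock x range 0.0125 0.0257 rear face 0.0125
```

View pics/wrist3c.png

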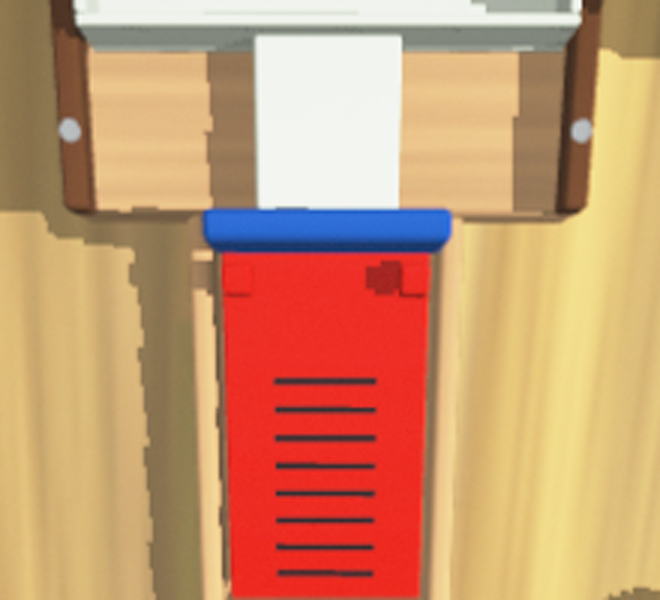

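Both teeth stand behind the crossbar and the crossbar is straight. One last check of the jars, then hand in.

```bash
python3 - <<'E'
from h import *
from bench import viewer
im=viewer.get_image("scene")
cv2.imwrite("pics/scene4.png",cv2.resize(im[150:290,210:450,::-1],None,fx=3,fy=3,interpolation=cv2.INTER_CUBIC))
E
```

```text
(no output)
```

View pics/scene4.png

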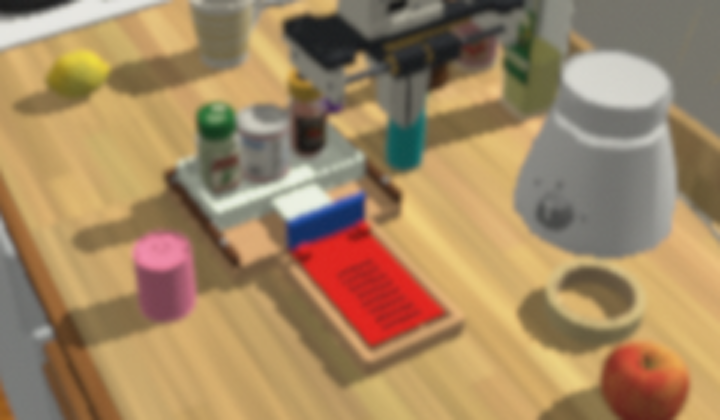

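The tray is home, the green jar (217,145), tin (265,140) and yellow jar (308,115) stand upright in it, and the teeth are up behind the crossbar. The lemon, mug, tape and apple look undisturbed.

```bash
python3 -c "
from bench import manip
manip.hand_in(); print(manip.current_clock())"
```

```text
the job is handed in; nothing more can be done
the job is handed in; nothing more can be done
```

I pressed the red catch about 11.5 mm down (about 7 N) behind the crossbar. Holding it there, I pushed the tray until it stalled against the end stop (22 N with no more movement), then backed off a few millimetres and lifted clear. The job is handed in at about 17 s of the 35 s allowed; no verdict was reported.

**Last checks:**
- **Catch:** both teeth are up behind the crossbar.
- **Jars and tin:** all upright in the tray.
- **Things around the dock:** they look undisturbed in the last picture; I did not measure their positions.
- **Tray position:** the picture put the crossbar's rear face at dock x ≈ 0.0125 and the fingertip contact at about 0.014. Both are 2–3.5 mm short of the nominal 0.016, but inside the 0.011–0.020 band. Since the tray stopped hard, I put the difference down to measurement error.

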